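# Close the bonbonniere's threaded lid

### The arm

A 7-joint arm with a two-finger parallel gripper is mounted at the origin on the work surface. World frame = base frame: x ahead of the robot, y to its left, z up, the work surface at z = 0. Lengths are in m, angles in rad, forces in N, time in s.
With the tool pointing down it reaches from about 0.4 to 0.85 m from the base axis. Payload 4.5 kg.
Tool frame: the origin (TCP) lies where the fingers leave the gripper's body, on its centre line; the fingertips stand 64 mm ahead of it and the grasp point (between the pads) lies 45 mm ahead of it; z points along the fingers, y is the line along which they close (so a half turn about z gives the same grasp; the last joint's range is limited). The gripper opens to 88 mm and grips with 3 to 60 N. Pads are 18 mm wide; open, the fingers measure 123 mm over their backs; the gripper's body (75 mm by 187 mm) begins 45 mm behind the grasp point.
Start: joints at [1.279, 0.689, -0.195, 1.565, 0.157, 0.902, -0.215], TCP at [0.2, -0.592, 0.303] pointing down, gripper open.
Joint ranges: [-3.01, 3.01], [-0.46, 2.08], [-1.47, 1.51], [0.13, 2.56], [-1, 4.14], [0.04, 2.09], [-2.66, 2.66]. Speed limits (rad/s): [2.57, 2.57, 3.14, 3.14, 3.14, 3.14, 3.14].

### API

Orientations are given as a unit quaternion [x, y, z, w].
In Python, from plant import r gives the robot as it stands.
- The arm moves only by the tool play_rows, never from a script. Its arguments are lists of equal length, an entry for each row: "translation": the shift along the tool's x, y, z in m, a list of three; "delta_rot": the turn, a rotation vector about the tool's x, y, z in degrees, a list of three; "grip": the opening, from -1 (shut) to 1 (fully open). In form: {"translation": [[x, y, z], ...], "delta_rot": [[rx, ry, rz], ...], "grip": [grip, ...]}. A call has 1 to 20 rows; each row shifts and turns the commanded pose from where the row before left it, along the tool's axes as they then stand; what a row does not reach is not made up. A row lasts 1/8 s, in which the tool goes at most 62.5 mm and 10.7 degrees, less where a joint would pass 70% of its speed; a pose out of reach is approached as far as the arm can. A call with a gripper value outside its range is refused whole. The fingers move at their own pace and stop on an object; "squeeze" is the grip in N (left out, the last holds). Time passes only in rows, so rows that do not move let the fingers close. It gives the time, the measured TCP pose, the force, the opening and the grip force at its end, in the units of the state.
- r.get_state(): the state, without advancing time (a new reading comes with each control period).
- r.snapshot(name): name is "scene" or "top" or "wrist"; returns the picture (480x640x3 uint8, blue, green, red); there is no depth.
- r.get_calibration(name): a dict with "intrinsics" (3x3 intrinsics, pixels), "k1" (the pictures are not rectified: a ray, as slopes to the right and down, at radius r is drawn at 1 + k1 r^2 times it, then the intrinsics apply), "eye" and "rotation" of the camera in the world. Camera axes: x right, y up, looking along -z (the intrinsics and any distortion apply to the point x, -y, -z); pixel columns grow to the right and rows downward; lengths in m; the calibration is good to about 2 mm. A picture is of the moment at which its call begins: read the wrist's pose just before it. get_calibration takes no time and is no camera call; for the wrist camera it gives the pose at the moment of the call.
- r.finish_job(): hands the job in; it is judged then, once.
Trained networks look in the newest picture that a camera, given by its name, has taken for a name from the list of things; names that differ only in an ending like _2 or _b are one class to them, and where a whole thing is asked for, a point or a joint stands for the part that bears it (a point fixed in the world has none). Each returns a list of dicts, best first, with "confidence" (0 to 1); they miss things now and then, are a little off and sometimes report something else, mostly with a low value. They report only what shows in the picture. A call takes as long as a camera call. They do not tell look-alikes from the thing itself.
- r.look_for(camera, target): "point" ([x, y, z] in m, in world coordinates, good to about 4 mm: the middle of the surface that is visible of it).
- r.silhouettes(camera, target): "pixels" (480x640 bool, what is visible of it).
The state is a dict: "clock": time; "q": joint angles; "qd": joint speeds; "joint_torque": joint torques, N m; "tool_pos": TCP position; "eef_rot": TCP orientation; "contact_force": force on the tool from outside, world axes, zero at the start; "moment": the same for the moment, N m; "opening": opening from 0.0 (shut) to 1.0 (fully open); "finger_force": force on a finger pad.
Only numpy, scipy, OpenCV 4.12 (cv2) and the standard library are available. Lean on these libraries where they do the work, as an engineer would, in place of code of your own. Each camera call takes 0.05 s, during which the arm holds its last target. There are 200 camera calls.

### The job

Take the domed lid that lies on the serving tray and set it on the open bonbonniere. Resting lightly on the thread, back it (anticlockwise from above) until it clicks down into the thread start, then screw it forward (clockwise) until it is fully home, and let go. Work gently, never forcing the lid against the jar, and leave everything else on the tray where it is.

Things in the scene. Friction and masses are not known exactly. Their poses are not given: they have to be found in the camera images.
- lid: Loose domed lid of rose crystal-cut plastic, 60 to 130 g, upright on the tray. Skirt 82 mm across, 26 mm tall; flat dome top at z = 44 mm with an upright finial on it. Origin: centre of the skirt's underside, z up.
- finial (a point): Grip point of the lid's finial, 66 mm above the lid's origin, on its axis. The finial is a block 30 mm along the lid's x and 20 mm thick along its y, from z = 44 to 78 mm over the lid's origin, with a thin look-only cap to 82 mm. Grip it across the 20 mm, fingertips above the dome.
- lugs (a point): Point on the lid's axis, 4 mm above its origin, level with the undersides of four white lugs inside the skirt at the lid's +x, +y, -x, -y. Each lug is 7 mm wide, 4 mm tall, and reaches in to 31 mm from the axis.
- jar: Open bonbonniere of rose crystal-cut plastic, 100 mm across, fixed to the tray, full of sweets (they stay under z = 91 mm and do not touch the lid). Origin: centre of its underside, z up. Shoulder at z = 56 mm, above it a neck 60 mm across with a coarse white thread.
- mouth (a point): Centre of the top of the jar's neck, 84 mm above the jar's origin. The neck is bevelled inward by 3.5 mm over its top 4.5 mm, and guides the lugs with 1 mm of play.
- thread_top (a point): On the axis, 72 mm above the jar's origin: where the lid's origin is when its lugs ride the thread's highest part. Right-handed, four starts 90 degrees apart, out to 35.5 mm, lead 28 mm per turn. The thread's angle changes each time, is unrelated to the jar's axes and not measured: find it by feel (or look from above). It does not turn.
- thread_start (a point): On the axis, 64 mm above the jar's origin. Lid origin rests 68 to 72 mm up on the thread; backed anticlockwise from above (80 degrees at most) it climbs to 72, then drops to 63-64 mm into the 26 degree gaps, where backing is blocked. Gaps have a blocking shoulder (top 76 mm) on their anticlockwise side: a lid resting on these first drops to 68; a lid turned clockwise on top jams.
- home (a point): On the axis, 59.4 mm above the jar's origin: the lid's origin when fully home. From the gap the lid turns clockwise by 45 to 60 degrees, going down 4.5 mm per rad, lugs in slots with 2 mm of vertical play, to a hard, stiff stop (creep up on it). Only weight and friction resist before it.
- tin: Round steel tin, 87 mm across, 44 mm tall; bystander. Origin: centre of underside.
- cup1: White porcelain espresso cup with handle, 62 mm across, 55 mm tall; bystander. Origin: centre of underside.
- cup2: White porcelain espresso cup like the other; bystander. Origin: centre of underside.
- tong: Small silver-toned serving tong lying flat, 155 mm long along its x; bystander. Origin: under its middle.
- server: Carved wooden date server with a short handle, 200 mm long along its x, 48 mm wide, 16 mm tall; bystander. Origin: underside, mid tray.
- saucers: Two stacked white saucers, 104 mm across, 24 mm tall; bystander. Origin: centre of underside.
Not all that is in view belongs to the job. Leave any black, red or turquoise look-alike of the lid alone.

How it is judged:
By the outcome, as a careful person would: the job done as asked, in the order asked, and still so for the second after the job is handed in, with the robot touching nothing.
It also fails if it takes over 64 s, if anything falls off the work surface, if the arm or the gripper's body presses on something with over 40 N, if the wrist force passes 120 N, or if a joint passes its speed limit or range.

## Working session

There is one attempt and no reset: what is moved stays moved. The work goes in short steps, Python scripts to look and compute and a tool call to move; the robot and the scene stay as the last step left them, time stands still between calls to the robot, and variables do not carry over. Pictures are saved under pics/ and viewed, at most 10 in all, crops included, and the job is handed in when it is done.

Besides the shell and the picture viewer there is one more tool, called after "Request:" as name(argument=value, ...), one argument or row to a line, values as JSON. play_rows: Moves the arm, as the interface text tells. Its arguments: {"type":"object","properties":{"translation":{"type":"array","items":{"type":"array","items":{"type":"number"}}},"delta_rot":{"type":"array","items":{"type":"array","items":{"type":"number"}}},"grip":{"type":"array","items":{"type":"number"}},"squeeze":{"type":"number"}},"required":["translation","delta_rot","grip"]}

```bash
mkdir -p pics; cat > h.py <<'E'
import numpy as np, cv2
from plant import r
from scipy.spatial.transform import Rotation as R
def ray(c,px):
    K=np.array(c["intrinsics"]);k1=c["k1"]
    d=np.array([(px[0]-K[0,2])/K[0,0],(px[1]-K[1,2])/K[1,1]]);u=d.copy()
    for _ in range(20): u=d/(1+k1*(u@u))
    M=np.array(c["rotation"]); M=M if M.shape==(3,3) else R.from_quat(M).as_matrix()
    v=M@np.array([u[0],-u[1],-1.]); return np.array(c["eye"]),v/np.linalg.norm(v)
def atz(c,px,z):
    e,v=ray(c,px); return e+v*(z-e[2])/v[2]
def proj(c,p):
    M=np.array(c["rotation"]); M=M if M.shape==(3,3) else R.from_quat(M).as_matrix()
    q=M.T@(np.array(p)-np.array(c["eye"])); u=np.array([q[0],-q[1]])/-q[2]
    u=u*(1+c["k1"]*(u@u)); K=np.array(c["intrinsics"]); return np.array([K[0,0]*u[0]+K[0,2],K[1,1]*u[1]+K[1,2]])
def tri(rays):
    A=np.zeros((3,3));b=np.zeros(3)
    for e,v in rays:
        P=np.eye(3)-np.outer(v,v);A+=P;b+=P@e
    return np.linalg.solve(A,b)
E
python3 - <<'E'
from h import *
np.set_printoptions(precision=4,suppress=True)
for cam in ["scene","top"]:
    im=r.snapshot(cam); cv2.imwrite(f"pics/{cam}0.png",im); c=r.get_calibration(cam); print(cam,c)
    for t in ["lid","finial","jar","mouth","saucers","tin"]:
        for d in r.look_for(cam,t)[:4]: print(t,np.round(d["point"],3),round(d["confidence"],2),proj(c,d["point"]).round())
s=r.get_state();print(s)
E
```

```text
scene {'intrinsics': array([[451.2682,   0.    , 317.5781],
       [  0.    , 451.2682, 238.9774],
       [  0.    ,   0.    ,   1.    ]]), 'k1': -0.026976721656845684, 'eye': array([ 0.9932, -0.1988,  0.7983]), 'rotation': array([0.2736, 0.1553, 0.4441, 0.839 ])}
lid [0.605 0.475 0.039] 0.94 [474. 190.]
lid [0.33  0.123 0.042] 0.87 [279. 181.]
lid [0.324 0.245 0.04 ] 0.86 [321. 160.]
lid [0.525 0.118 0.051] 0.59 [325. 235.]
finial [0.603 0.475 0.036] 0.88 [474. 191.]
finial [0.319 0.24  0.035] 0.83 [318. 161.]
finial [0.523 0.12  0.048] 0.81 [325. 235.]
finial [0.327 0.121 0.04 ] 0.7 [278. 182.]
mouth [ 0.526 -0.163  0.064] 0.67 [200. 300.]
saucers [ 0.639 -0.316  0.033] 0.62 [150. 403.]
tin [0.776 0.161 0.054] 0.71 [422. 314.]
tin [ 0.524 -0.161  0.065] 0.24 [201. 298.]
top {'intrinsics': array([[500.6791,   0.    , 318.0955],
       [  0.    , 500.6791, 239.8436],
       [  0.    ,   0.    ,   1.    ]]), 'k1': -0.008754359013940727, 'eye': array([0.3968, 0.0737, 1.3141]), 'rotation': array([ 0.0392, -0.0322, -0.6979,  0.7144])}
lid [0.505 0.127 0.053] 0.81 [302. 247.]
lid [0.312 0
[... 332 characters left out ...]
r [0.504 0.125 0.052] 0.51 [303. 248.]
mouth [ 0.502 -0.158  0.073] 0.74 [417. 250.]
saucers [ 0.632 -0.315  0.033] 0.95 [475. 203.]
tin [0.773 0.171 0.055] 0.56 [288. 143.]
{'clock': 0.7, 'q': array([ 1.2789,  0.6891, -0.1946,  1.5653,  0.1573,  0.9025, -0.2151]), 'qd': array([ 0.001 ,  0.0011,  0.0014,  0.0006,  0.0026,  0.0019, -0.0009]), 'joint_torque': array([  0.0005, -52.7367,  -1.2668, -15.3721,  -0.052 ,  -0.0007,
         0.0001]), 'tool_pos': array([ 0.2   , -0.5921,  0.3027]), 'eef_rot': array([ 0.9868,  0.1622, -0.    ,  0.    ]), 'contact_force': array([ 0.5806,  0.17  , -0.5359]), 'moment': array([-0.0288,  0.0358,  0.042 ]), 'finger_force': 0.0, 'opening': 1.0001516395693364}
```

View pics/scene0.png

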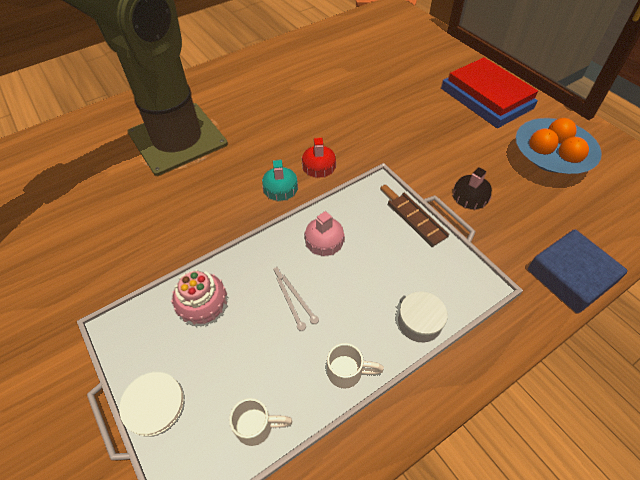

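View pics/top0.png

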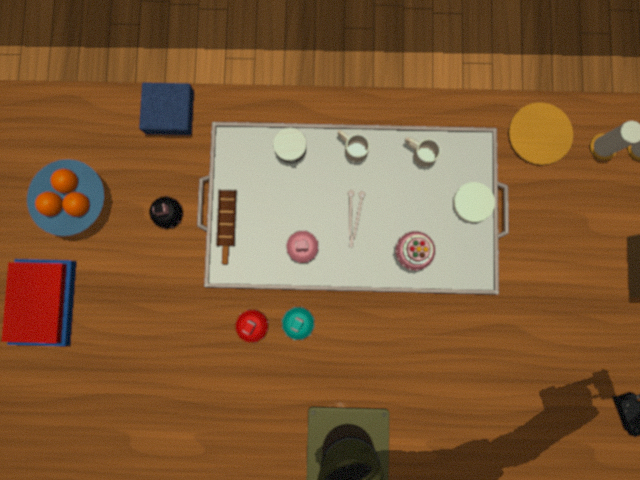

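The rose lid is at scene (325,235) / top (302,247). Its look-alikes are teal at scene (280,181), red at (319,160) and black at (473,190). The open jar is at scene (200,297) / top (415,250). I choose the rose lid on the tray and check it in a crop.

```bash
python3 - <<'E'
from h import *
np.set_printoptions(precision=4,suppress=True)
c=r.get_calibration("wrist"); s=r.get_state()
T=R.from_quat(s["eef_rot"]); print("cam in tool",T.inv().apply(np.array(c["eye"])-s["tool_pos"]),c["intrinsics"],c["k1"])
M=np.array(c["rotation"]);M=M if M.shape==(3,3) else R.from_quat(M).as_matrix()
print(T.as_matrix(),"\n", T.inv().as_matrix()@M)
im=cv2.imread("pics/scene0.png");a=cv2.resize(im[200:270,285:365],None,fx=5,fy=5,interpolation=2)
im=cv2.imread("pics/top0.png");b=cv2.resize(im[215:285,262:342],None,fx=5,fy=5,interpolation=2)
cv2.imwrite("pics/crop.png",cv2.hconcat([a,b]))
# pick ellipse tops: triangulate lid & jar using mask centroids
C={k:r.get_calibration(k) for k in("scene","top")}
for t in("finial","mouth"):
    pts={k:[(proj(C[k],d["point"]),d["confidence"]) for d in r.look_for(k,t)] for k in C}
    ps={k:min([p for p,_ in pts[k]],key=lambda p:np.linalg.norm(p-g)) for k,g in zip(C,[(325,235),(302,247)] if t=="finial" else [(200,300),(416,250)])}
    print(t,ps,tri([ray(C[k],ps[k]) for k in C]))
E
```

```text
cam in tool [ 0.0817  0.0001 -0.0817] [[406.9661   0.     310.4541]
 [  0.     406.9661 239.1444]
 [  0.       0.       1.    ]] -0.005694293051982398
[[ 0.9474  0.32    0.    ]
 [ 0.32   -0.9474 -0.0001]
 [-0.      0.0001 -1.    ]] 
 [[ 0.      0.9491  0.3149]
 [ 1.     -0.0004  0.0012]
 [ 0.0013  0.3149 -0.9491]]
finial {'scene': array([325.0939, 235.1524]), 'top': array([302.9976, 247.212 ])} [0.508  0.1281 0.0254]
mouth {'scene': array([200.2711, 300.0598]), 'top': array([416.5975, 250.3266])} [ 0.5057 -0.1631  0.0336]
```

View pics/crop.png

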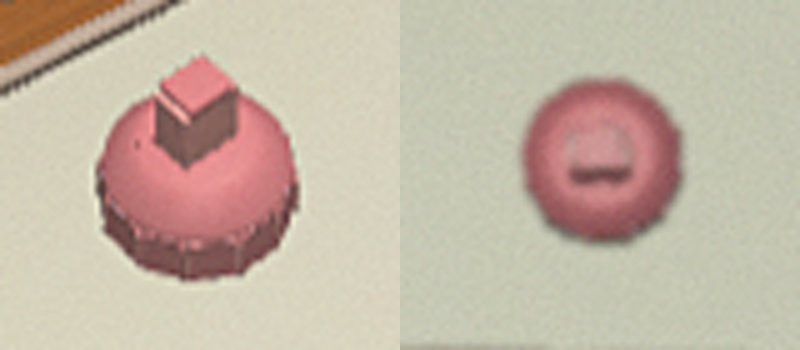

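The crop shows the rose lid upright. The finial's long side runs along image-horizontal in the top view, which is world y, so I'll grip along world x. I'll fly to the jar first and look straight down on the thread.

Request:
play_rows(
  translation=[
    [0.027,-0.0224,0.0045],
    [0.027,-0.0224,0.0045],
    [0.027,-0.0224,0.0045],
    [0.027,-0.0224,0.0045],
    [0.027,-0.0224,0.0045],
    [0.027,-0.0224,0.0045],
    [0.027,-0.0224,0.0045],
    [0.027,-0.0224,0.0045],
    [0.027,-0.0224,0.0045],
    [0.027,-0.0224,0.0045],
    [0.027,-0.0224,0.0045],
    [0.027,-0.0224,0.0045],
    [0.027,-0.0224,0.0045],
    [0.027,-0.0224,0.0045],
    [0,0,0],
    [0,0,0],
    [0,0,0],
  ],
  delta_rot=[
    [0,0,0],
    [0,0,0],
    [0,0,0],
    [0,0,0],
    [0,0,0],
    [0,0,0],
    [0,0,0],
    [0,0,0],
    [0,0,0],
    [0,0,0],
    [0,0,0],
    [0,0,0],
    [0,0,0],
    [0,0,0],
    [0,9.2,0],
    [0,9.2,0],
    [0,0,0],
  ],
  grip=[1,1,1,1,1,1,1,1,1,1,1,1,1,1,1,1,1],
)

```text
clock: 3.02
tool_pos: [0.4552, -0.1757, 0.2392]
eef_rot: [0.975, 0.158, 0.156, -0.027]
contact_force: [0.4, 0.2, 0.1]
opening: 0.999
finger_force: 0.0
```

```bash
python3 - <<'E'
from h import *
np.set_printoptions(precision=4,suppress=True)
s=r.get_state();print(s["tool_pos"],s["q"],s["clock"])
c=r.get_calibration("wrist");im=r.snapshot("wrist");cv2.imwrite("pics/w1.png",im);print(c["eye"],R.from_quat(c["rotation"]).as_matrix())
C={k:r.get_calibration(k) for k in("scene","top")}
print("finial top",tri([ray(C["scene"],(324.8,216.6)),ray(C["top"],(302,244))]))
for t in("jar","mouth"):
    for d in r.look_for("wrist",t)[:2]: print(t,d["point"],d["confidence"],proj(c,d["point"]))
E
```

```text
[ 0.4552 -0.1757  0.2392] [ 0.6119  0.6053 -0.3532  2.2086  0.0229  0.105  -0.93  ] 3.025
[ 0.5046 -0.1597  0.3423] [[ 0.3154  0.949   0.0037]
 [-0.949   0.3154 -0.0029]
 [-0.0039 -0.0026  1.    ]]
finial top [0.5099 0.1274 0.0906]
jar [0.5047, -0.1596, 0.0839] 0.82 [312.0125 237.8878]
jar [0.6341, -0.3114, 0.0326] 0.65 [555.0767 139.4171]
mouth [0.5031, -0.1592, 0.0858] 0.77 [310.6094 240.0951]
```

View pics/w1.png

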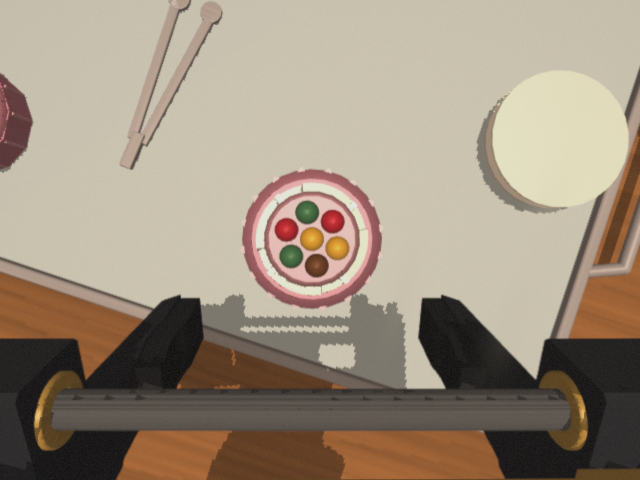

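Looking down, the jar is centred near (312,238). The white thread ring at radius 45-55 px has dark breaks, for example near (303,188), (258,248), (323,290) and (367,232). I'll unwrap it to polar.

```bash
python3 - <<'E'
from h import *
np.set_printoptions(precision=4,suppress=True)
im=cv2.imread("pics/w1.png");c=r.get_calibration("wrist")
hsv=cv2.cvtColor(im,cv2.COLOR_BGR2HSV)
m=((hsv[...,1]>60)).astype(np.uint8); m[:160]=0;m[315:]=0;m[:,:235]=0;m[:,390:]=0
cn=max(cv2.findContours(m,0,1)[0],key=cv2.contourArea);print(cv2.fitEllipse(cn),cv2.minEnclosingCircle(cn))
for z in(.065,.045): print(atz(c,cv2.fitEllipse(cn)[0],z))
cx,cy=cv2.fitEllipse(cn)[0]
# rows: radius 30..72 px ; cols: world azimuth (deg) around centre, per deg
th=np.radians(np.arange(0,360,.45)); rr=np.linspace(.022,.05,140)
cen=atz(c,(cx,cy),.065)
z=.0086+.074
U=np.zeros((140,800,2),np.float32)
for j,t in enumerate(th):
  for i,q in enumerate(rr): U[i,j]=proj(c,[cen[0]+q*np.cos(t),cen[1]+q*np.sin(t),z])
p=cv2.remap(im,U[...,0],U[...,1],cv2.INTER_CUBIC)
p=cv2.resize(p,(800,420))
for k in range(0,360,30): cv2.putText(p,str(k),(int(k/.45),12),0,.4,(0,255,0),1);cv2.line(p,(int(k/.45),0),(int(k/.45),420),(0,255,0),1)
big=cv2.resize(im[168:308,242:382],None,fx=4,fy=4,interpolation=2)
cv2.imwrite("pics/pol.png",p);cv2.imwrite("pics/big.png",big)
E
```

```text
((311.4519348144531, 238.52735900878906), (137.3926544189453, 137.6584014892578), 113.71351623535156) ((311.5, 238.5), 69.73172760009766)
[ 0.5086 -0.1577  0.065 ]
[ 0.5087 -0.1578  0.045 ]
```

View pics/pol.png

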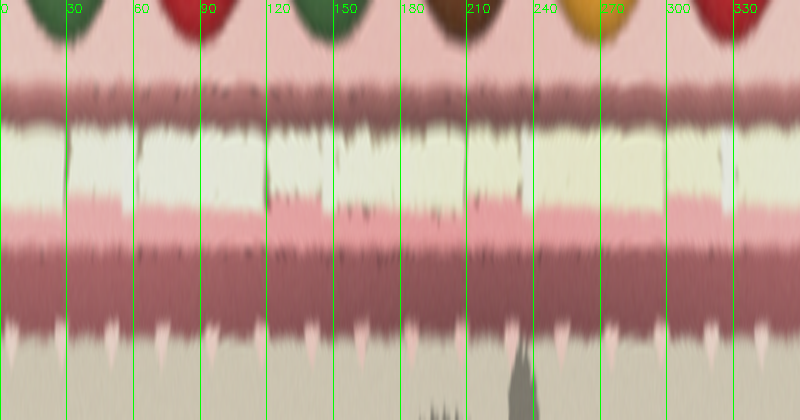

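```bash
cat > jar.py <<'E'
from h import *
np.set_printoptions(precision=4,suppress=True)
s=r.get_state();c=r.get_calibration("wrist");im=r.snapshot("wrist")
T=R.from_quat(s["eef_rot"]);print(s["tool_pos"],T.as_rotvec(),c["eye"],R.from_quat(c["rotation"]).as_matrix()[:,2])
hsv=cv2.cvtColor(im,cv2.COLOR_BGR2HSV)
m=((hsv[...,1]>60)).astype(np.uint8); m[:160]=0;m[315:]=0;m[:,:235]=0;m[:,390:]=0
cn=max(cv2.findContours(m,0,1)[0],key=cv2.contourArea);e=cv2.fitEllipse(cn);print(e)
print(atz(c,e[0],.065),atz(c,(311.45,238.5),.065))
E
python3 jar.py
```

```text
[ 0.459 -0.174  0.24 ] [-3.0113 -0.4963 -0.4871] [ 0.508  -0.1574  0.3433] [-0.0001 -0.0004  1.    ]
((311.5579528808594, 245.2476806640625), (137.01255798339844, 137.13211059570312), 113.79920196533203)
[ 0.5043 -0.1593  0.065 ] [ 0.5086 -0.1577  0.065 ]
```

Request:
play_rows(
  translation=[
    [0,0,0],
    [0,0,0],
    [0,0,0],
    [0,0,0],
    [0,0,0],
    [0,0,0],
    [0,0,0],
    [0,0,0],
    [0,0,0],
    [0.0433,0.0072,-0.0015],
    [0.0433,0.0072,-0.0015],
    [0.0433,0.0072,-0.0015],
    [0.0433,0.0072,-0.0015],
    [0.0433,0.0072,-0.0015],
    [0.0433,0.0072,-0.0015],
    [0.0433,0.0072,-0.0015],
    [0,0,0],
    [0,0,0],
    [0,0,0],
  ],
  delta_rot=[
    [0,-9.2,0],
    [0,-9.2,0],
    [0,0,-10.2],
    [0,0,-10.2],
    [0,0,-10.2],
    [0,0,-10.2],
    [0,0,-10.2],
    [0,0,-10.2],
    [0,0,-10.2],
    [0,0,0],
    [0,0,0],
    [0,0,0],
    [0,0,0],
    [0,0,0],
    [0,0,0],
    [0,0,0],
    [0,0,0],
    [0,0,0],
    [0,0,0],
  ],
  grip=[1,1,1,1,1,1,1,1,1,1,1,1,1,1,1,1,1,1,1],
)

```text
clock: 5.6
tool_pos: [0.5078, 0.1279, 0.2501]
eef_rot: [0.707, 0.707, -0.001, 0.001]
contact_force: [-0.1, -0.7, -0.1]
opening: 1.0
finger_force: 0.0
```

```bash
python3 - <<'E'
from h import *
np.set_printoptions(precision=4,suppress=True)
s=r.get_state();c=r.get_calibration("wrist");im=r.snapshot("wrist");cv2.imwrite("pics/w2.png",im)
np.save("c2.npy",c,allow_pickle=True)
T=R.from_quat(s["eef_rot"]).as_matrix();print(s["clock"],s["tool_pos"],T,s["q"],s["qd"])
for t in("lid","finial"):
    for d in r.look_for("wrist",t)[:2]: print(t,d["point"],d["confidence"],proj(c,d["point"]))
# expected finial top corners if at estimate
for p in [(.51,.127,.0906)]: print(proj(c,p))
E
```

```text
5.6 [0.5078 0.1279 0.2501] [[ 0.0003  1.     -0.0003]
 [ 1.     -0.0003 -0.0019]
 [-0.0019 -0.0003 -1.    ]] [-0.1166  0.6501 -0.3553  1.9188  0.3648  0.6367 -0.7022] [ 0.0135 -0.0014 -0.0087  0.0014 -0.001  -0.0029  0.0002]
lid [0.5074, 0.1388, 0.0525] 0.85 [310.5714 209.9137]
lid [0.3252, 0.1427, 0.0428] 0.68 [ 60.2159 201.4769]
finial [0.5082, 0.1398, 0.0512] 0.81 [311.7028 208.0882]
finial [0.3257, 0.1398, 0.0408] 0.77 [ 63.2451 204.7182]
[314.6595 243.2543]
```

View pics/w2.png

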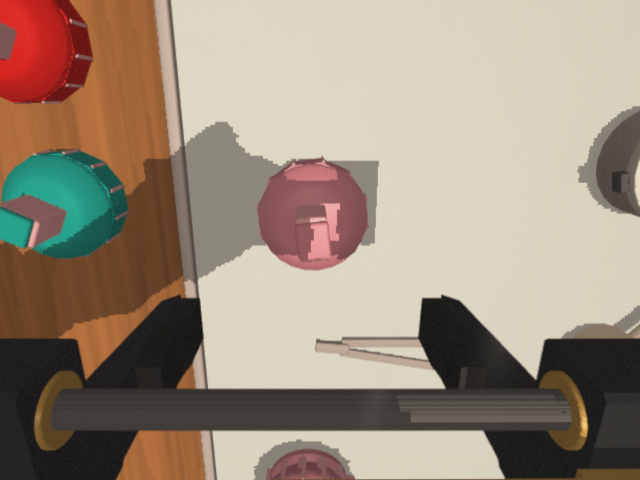

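The finial's top face spans about (300-330, 222-262) and is slightly turned. I'll zoom in to read the angle.

```bash
python3 - <<'E'
from h import *
im=cv2.imread("pics/w2.png");cv2.imwrite("pics/w2c.png",cv2.resize(im[150:280,250:380],None,fx=4.5,fy=4.5,interpolation=2))
E
```

```text
(no output)
```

View pics/w2c.png

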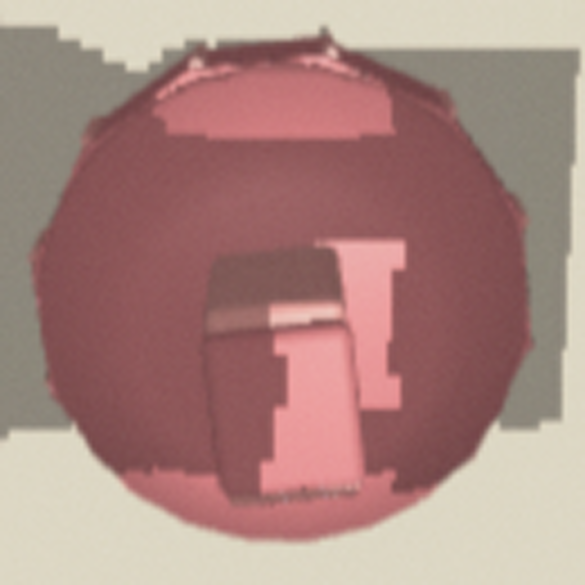

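```bash
python3 - <<'E'
from h import *
np.set_printoptions(precision=4,suppress=True)
c=np.load("c2.npy",allow_pickle=True).item()
P=np.array([(205,330),(352,318),(362,488),(232,500)])/4.5+[250,150]
for z in(.086,.0906):
    W=np.array([atz(c,p,z)[:2] for p in P]);print(z,W.mean(0),[np.linalg.norm(W[i]-W[(i+1)%4]) for i in range(4)],
    [np.degrees(np.arctan2(*(W[i]-W[j])[::-1])) for i,j in((0,3),(1,2),(1,0),(2,3))])
C={k:r.get_calibration(k) for k in("scene","top")}
print(tri([ray(C["scene"],(324.8,216.6)),ray(C["top"],(302,244)),ray(c,P.mean(0))]))
E0=P.mean(0)
# skirt outline centre at mid height .0.02
print(atz(c,(250+282/4.5,150+290/4.5),.03))
E
```

```text
0.086 [0.5096 0.1268] [np.float64(0.020560911762181448), np.float64(0.0253995199336721), np.float64(0.018771117627319932), np.float64(0.025701535893921542)] [np.float64(98.01387208763424), np.float64(94.00818836881298), np.float64(4.85203685221362), np.float64(5.662904604737758)]
0.0906 [0.5096 0.1284] [np.float64(0.020175854203374), np.float64(0.024923846614625433), np.float64(0.018419578706611206), np.float64(0.02522020652568219)] [np.float64(98.01387208763445), np.float64(94.00818836881301), np.float64(4.85203685221354), np.float64(5.662904604737837)]
[0.5096 0.1278 0.0897]
[0.509  0.1295 0.03  ]
```

Finial top is at z≈0.090, so the tray is at about 0.008. Its axis is at (0.5096, 0.128), turned about +5.5°. Descending to grasp.

Request:
play_rows(
  translation=[
    [0,0.0018,0.02],
    [0,0,0.03],
    [0,0,0.03],
    [0,0,0.025],
    [0,0,0.015],
    [0,0,0.0085],
    [0,0,0],
    [0,0,0],
    [0,0,0],
    [0,0,0],
    [0,0,0],
    [0,0,0],
    [0,0,0],
  ],
  delta_rot=[
    [0,0,-5.5],
    [0,0,0],
    [0,0,0],
    [0,0,0],
    [0,0,0],
    [0,0,0],
    [0,0,0],
    [0,0,0],
    [0,0,0],
    [0,0,0],
    [0,0,0],
    [0,0,0],
    [0,0,0],
  ],
  grip=[1,1,1,1,1,1,1,0,-0.4,-0.6,-1,-1,-1],
  squeeze=20,
)

```text
clock: 7.38
tool_pos: [0.5096, 0.1291, 0.1217]
eef_rot: [0.672, 0.741, -0.0, 0.0]
contact_force: [0.1, -0.6, 0.0]
opening: 0.344
finger_force: 0.0
```

Request:
play_rows(
  translation=[
    [0,0,0],
    [0,0,0],
    [0,0,0],
  ],
  delta_rot=[
    [0,0,0],
    [0,0,0],
    [0,0,0],
  ],
  grip=[-1,-1,-1],
)

```text
clock: 7.75
tool_pos: [0.5096, 0.1291, 0.1217]
eef_rot: [0.672, 0.741, -0.0, 0.0]
contact_force: [-0.1, 0.2, 0.4]
opening: 0.224
finger_force: 20.0
```

Request:
play_rows(
  translation=[
    [0,0,-0.008],
    [0,0,-0.03],
    [0,0,-0.045],
    [0,0,-0.045],
    [-0.0317,-0.0037,0],
    [-0.0317,-0.0037,0],
    [-0.0317,-0.0037,0],
    [-0.0317,-0.0037,0],
    [-0.0317,-0.0037,0],
    [-0.0317,-0.0037,0],
    [-0.0317,-0.0037,0],
    [-0.0317,-0.0037,0],
    [-0.0317,-0.0037,0],
    [0,0,0],
    [0,0,0],
    [0,0,0],
    [0,0,0],
  ],
  delta_rot=[
    [0,0,0],
    [0,0,0],
    [0,0,0],
    [0,0,0],
    [0,0,0],
    [0,0,0],
    [0,0,0],
    [0,0,0],
    [0,0,0],
    [0,0,0],
    [0,0,0],
    [0,0,0],
    [0,0,0],
    [0,0,0],
    [0,0,0],
    [0,0,0],
    [0,0,0],
  ],
  grip=[-1,-1,-1,-1,-1,-1,-1,-1,-1,-1,-1,-1,-1,-1,-1,-1,-1],
)

```text
clock: 9.88
tool_pos: [0.5043, -0.157, 0.2499]
eef_rot: [0.671, 0.741, 0.0, -0.0]
contact_force: [-0.3, 0.7, -0.9]
opening: 0.229
finger_force: 20.0
```

```bash
python3 - <<'E'
from h import *
np.set_printoptions(precision=4,suppress=True)
s=r.get_state();print(s["tool_pos"],R.from_quat(s["eef_rot"]).as_matrix()[:,2],s["contact_force"],s["moment"],s["q"])
c=r.get_calibration("wrist");np.save("c3.npy",c,allow_pickle=True);im=r.snapshot("wrist")
sc=r.snapshot("scene")
for z in(0.064,): print("jar r50 at shoulder", proj(c,[.504,-.159,z]))
cs=r.get_calibration("scene");print(proj(cs,[.504,-.158,.25]),proj(cs,[.504,-.159,.09]))
a=im[130:330,200:420];b=sc[180:350,120:307]
cv2.imwrite("pics/w3.png",cv2.hconcat([cv2.resize(a,(440,400)),cv2.resize(b,(355,400))[:,:355]]))
E
```

```text
[ 0.5043 -0.157   0.2499] [ 0.0001  0.0003 -1.    ] [-0.308   0.7157 -0.9231] [-0.0369 -0.0682  0.0045] [ 0.4903  0.6679 -0.4514  1.9036  0.4492  0.6708 -0.1354]
jar r50 at shoulder [310.2779 232.9317]
[170.0572 229.8024] [193.8831 283.451 ]
```

View pics/w3.png

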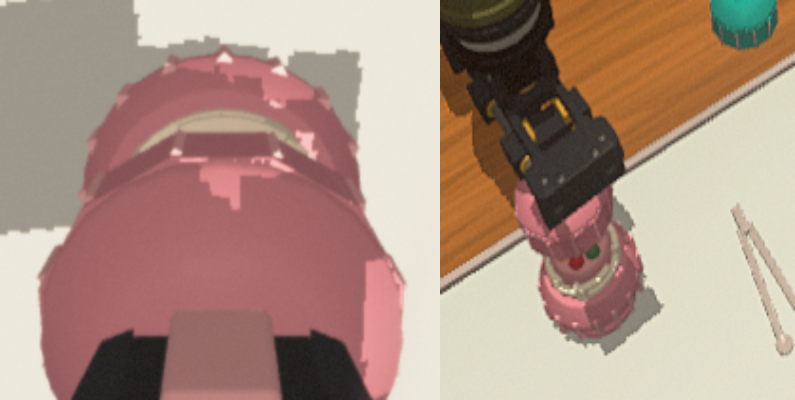

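The lid and jar line up laterally in the wrist view, both near column 311. Lowering gently.

Request:
play_rows(
  translation=[
    [-0.001,0,0.01],
    [0,0,0.012],
    [0,0,0.012],
    [0,0,0.008],
    [0,0,0.003],
    [0,0,0.001],
    [0,0,0],
  ],
  delta_rot=[
    [0,0,0],
    [0,0,0],
    [0,0,0],
    [0,0,0],
    [0,0,0],
    [0,0,0],
    [0,0,0],
  ],
  grip=[-1,-1,-1,-1,-1,-1,-1],
)

```text
clock: 10.85
tool_pos: [0.5044, -0.1591, 0.2039]
eef_rot: [0.672, 0.741, 0.0, 0.0]
contact_force: [0.3, -0.7, -1.5]
opening: 0.224
finger_force: 20.0
```

Request:
play_rows(
  translation=[
    [0,0,0.001],
    [0,0,0.001],
    [0,0,0.001],
    [0,0,0],
  ],
  delta_rot=[
    [0,0,0],
    [0,0,0],
    [0,0,0],
    [0,0,0],
  ],
  grip=[-1,-1,-1,-1],
)

```text
clock: 11.35
tool_pos: [0.5042, -0.1591, 0.2007]
eef_rot: [0.672, 0.741, -0.0, -0.0]
contact_force: [-0.1, 0.9, -0.8]
opening: 0.224
finger_force: 20.0
```

Request:
play_rows(
  translation=[
    [0,0,0.001],
    [0,0,0.001],
    [0,0,0.001],
    [0,0,0.001],
    [0,0,0],
  ],
  delta_rot=[
    [0,0,0],
    [0,0,0],
    [0,0,0],
    [0,0,0],
    [0,0,0],
  ],
  grip=[-1,-1,-1,-1,-1],
)

```text
clock: 11.98
tool_pos: [0.5042, -0.1591, 0.1966]
eef_rot: [0.672, 0.741, -0.0, -0.0]
contact_force: [0.4, -0.3, -1.6]
opening: 0.229
finger_force: 20.0
```

Request:
play_rows(
  translation=[
    [0,0,0.001],
    [0,0,0.001],
    [0,0,0.0005],
    [0,0,0],
  ],
  delta_rot=[
    [0,0,0],
    [0,0,0],
    [0,0,0],
    [0,0,0],
  ],
  grip=[-1,-1,-1,-1],
)

```text
clock: 12.48
tool_pos: [0.5043, -0.1591, 0.1942]
eef_rot: [0.672, 0.741, -0.0, 0.0]
contact_force: [-0.1, -0.8, -1.1]
opening: 0.223
finger_force: 20.0
```

Request:
play_rows(
  translation=[
    [0,0,0.0005],
    [0,0,0.0005],
    [0,0,0],
  ],
  delta_rot=[
    [0,0,0],
    [0,0,0],
    [0,0,0],
  ],
  grip=[-1,-1,-1],
)

```text
clock: 12.85
tool_pos: [0.5043, -0.1591, 0.1932]
eef_rot: [0.672, 0.741, -0.0, 0.0]
contact_force: [0.1, -1.1, -0.6]
opening: 0.226
finger_force: 20.0
```

Request:
play_rows(
  translation=[
    [0,0,0.0005],
    [0,0,0.0005],
    [0,0,0],
  ],
  delta_rot=[
    [0,0,0],
    [0,0,0],
    [0,0,0],
  ],
  grip=[-1,-1,-1],
)

```text
clock: 13.22
tool_pos: [0.5042, -0.1591, 0.1922]
eef_rot: [0.672, 0.741, -0.0, -0.0]
contact_force: [0.5, -0.6, -0.3]
opening: 0.225
finger_force: 20.0
```

Request:
play_rows(
  translation=[
    [0,0,0.0005],
    [0,0,0.0005],
    [0,0,0],
  ],
  delta_rot=[
    [0,0,0],
    [0,0,0],
    [0,0,0],
  ],
  grip=[-1,-1,-1],
)

```text
clock: 13.6
tool_pos: [0.5044, -0.1591, 0.1919]
eef_rot: [0.672, 0.741, -0.0, 0.0]
contact_force: [-2.2, 0.5, 5.9]
opening: 0.227
finger_force: 20.0
```

Contact at H≈70 mm on the thread, as predicted. Easing the pressure and backing anticlockwise while following the climb.

Request:
play_rows(
  translation=[
    [0,0,-0.0005],
    [0,0,-0.0003],
    [0,0,-0.0003],
    [0,0,-0.0003],
    [0,0,-0.0003],
    [0,0,0],
  ],
  delta_rot=[
    [0,0,0],
    [0,0,-4],
    [0,0,-4],
    [0,0,-4],
    [0,0,-4],
    [0,0,0],
  ],
  grip=[-1,-1,-1,-1,-1,-1],
)

```text
clock: 14.35
tool_pos: [0.5044, -0.159, 0.1932]
eef_rot: [0.563, 0.827, 0.0, 0.0]
contact_force: [-1.5, 1.5, 4.0]
opening: 0.227
finger_force: 20.0
```

Request:
play_rows(
  translation=[
    [0,0,-0.0003],
    [0,0,-0.0003],
    [0,0,0],
    [0,0,0],
  ],
  delta_rot=[
    [0,0,-4],
    [0,0,-4],
    [0,0,-3],
    [0,0,0],
  ],
  grip=[-1,-1,-1,-1],
)

```text
clock: 14.85
tool_pos: [0.5046, -0.1591, 0.1937]
eef_rot: [0.481, 0.877, 0.0, 0.0]
contact_force: [-0.1, -0.6, 4.1]
opening: 0.226
finger_force: 20.0
```

Request:
play_rows(
  translation=[
    [0,0,0],
    [0,0,0],
    [0,0,0],
  ],
  delta_rot=[
    [0,0,-3],
    [0,0,-2],
    [0,0,0],
  ],
  grip=[-1,-1,-1],
)

```text
clock: 15.22
tool_pos: [0.504, -0.1591, 0.1932]
eef_rot: [0.442, 0.897, -0.0, -0.0]
contact_force: [0.2, -0.3, -0.7]
opening: 0.224
finger_force: 20.0
```

The support vanished at about 127.5°, so the lugs are over the gap. Going 4° further, then lowering.

Request:
play_rows(
  translation=[
    [0,0,0],
    [0,0,0.001],
    [0,0,0.001],
    [0,0,0.001],
    [0,0,0],
  ],
  delta_rot=[
    [0,0,-4],
    [0,0,0],
    [0,0,0],
    [0,0,0],
    [0,0,0],
  ],
  grip=[-1,-1,-1,-1,-1],
)

```text
clock: 15.85
tool_pos: [0.5042, -0.159, 0.1904]
eef_rot: [0.41, 0.912, -0.0, -0.0]
contact_force: [0.4, 0.2, -0.8]
opening: 0.225
finger_force: 20.0
```

Request:
play_rows(
  translation=[
    [0,0,0.001],
    [0,0,0.001],
    [0,0,0.001],
    [0,0,0],
  ],
  delta_rot=[
    [0,0,0],
    [0,0,0],
    [0,0,0],
    [0,0,0],
  ],
  grip=[-1,-1,-1,-1],
)

```text
clock: 16.35
tool_pos: [0.5042, -0.1591, 0.1874]
eef_rot: [0.41, 0.912, -0.0, -0.0]
contact_force: [0.4, 0.0, -0.2]
opening: 0.221
finger_force: 20.0
```

Request:
play_rows(
  translation=[
    [0,0,0.0007],
    [0,0,0.0007],
    [0,0,0],
  ],
  delta_rot=[
    [0,0,0],
    [0,0,0],
    [0,0,0],
  ],
  grip=[-1,-1,-1],
)

```text
clock: 16.73
tool_pos: [0.5043, -0.1591, 0.1861]
eef_rot: [0.41, 0.912, -0.0, -0.0]
contact_force: [0.2, 0.5, -0.6]
opening: 0.226
finger_force: 20.0
```

Request:
play_rows(
  translation=[
    [0,0,0.0005],
    [0,0,0.0004],
    [0,0,0],
  ],
  delta_rot=[
    [0,0,0],
    [0,0,0],
    [0,0,0],
  ],
  grip=[-1,-1,-1],
)

```text
clock: 17.1
tool_pos: [0.5043, -0.159, 0.1853]
eef_rot: [0.41, 0.912, -0.0, 0.0]
contact_force: [0.5, 0.1, -1.1]
opening: 0.224
finger_force: 20.0
```

Request:
play_rows(
  translation=[
    [0,0,0.0004],
    [0,0,0.0003],
    [0,0,0],
  ],
  delta_rot=[
    [0,0,0],
    [0,0,0],
    [0,0,0],
  ],
  grip=[-1,-1,-1],
)

```text
clock: 17.48
tool_pos: [0.5043, -0.159, 0.1852]
eef_rot: [0.41, 0.912, -0.0, 0.0]
contact_force: [-1.3, 0.0, 6.3]
opening: 0.226
finger_force: 20.0
```

Request:
play_rows(
  translation=[
    [0,0,0.0003],
    [0,0,0.0002],
    [0,0,0],
  ],
  delta_rot=[
    [0,0,0],
    [0,0,0],
    [0,0,0],
  ],
  grip=[-1,-1,-1],
)

```text
clock: 17.85
tool_pos: [0.5044, -0.159, 0.1851]
eef_rot: [0.41, 0.912, -0.0, 0.001]
contact_force: [-2.6, -0.5, 10.8]
opening: 0.225
finger_force: 20.0
```

Dropped into the thread start: H≈63.5 mm, resting on the floor. Relieving the pressure and screwing clockwise along the 4.5 mm/rad lead.

Request:
play_rows(
  translation=[
    [0,0,-0.0015],
    [0,0,0],
    [0,0,0.0003],
    [0,0,0.0003],
    [0,0,0.0003],
    [0,0,0.0003],
    [0,0,0],
  ],
  delta_rot=[
    [0,0,0],
    [0,0,0],
    [0,0,4],
    [0,0,4],
    [0,0,4],
    [0,0,4],
    [0,0,0],
  ],
  grip=[-1,-1,-1,-1,-1,-1,-1],
)

```text
clock: 18.73
tool_pos: [0.5042, -0.159, 0.1841]
eef_rot: [0.533, 0.846, -0.0, -0.0]
contact_force: [-0.8, 0.2, -1.3]
opening: 0.228
finger_force: 20.0
```

```bash
cat > st.py <<'E'
from h import *
s=r.get_state();q=s["eef_rot"];print(s["clock"],np.round(s["tool_pos"],4),"ang",round(np.degrees(2*np.arctan2(q[1],q[0])),2),np.round(s["contact_force"],1),np.round(s["moment"],3),s["opening"])
E
python3 st.py
```

```text
18.725 [ 0.5042 -0.159   0.1841] ang 115.61 [-0.8  0.2 -1.3] [ 0.011 -0.09  -0.028] 0.22774203105172788
```

Request:
play_rows(
  translation=[
    [0,0,0.0003],
    [0,0,0.0003],
    [0,0,0.0003],
    [0,0,0.0003],
    [0,0,0],
  ],
  delta_rot=[
    [0,0,4],
    [0,0,4],
    [0,0,4],
    [0,0,4],
    [0,0,0],
  ],
  grip=[-1,-1,-1,-1,-1],
)

```text
clock: 19.35
tool_pos: [0.5042, -0.159, 0.183]
eef_rot: [0.645, 0.764, -0.0, -0.0]
contact_force: [0.3, 0.3, -0.9]
opening: 0.227
finger_force: 20.0
```

```bash
python3 st.py
```

```text
19.35 [ 0.5042 -0.159   0.183 ] ang 99.68 [ 0.3  0.3 -0.9] [-0.024 -0.116  0.046] 0.2272622086028521
```

Request:
play_rows(
  translation=[
    [0,0,0.0003],
    [0,0,0.0003],
    [0,0,0.00025],
    [0,0,0],
  ],
  delta_rot=[
    [0,0,4],
    [0,0,4],
    [0,0,3],
    [0,0,0],
  ],
  grip=[-1,-1,-1,-1],
)

```text
clock: 19.85
tool_pos: [0.5043, -0.159, 0.1822]
eef_rot: [0.715, 0.699, -0.0, -0.0]
contact_force: [0.6, 0.3, -1.0]
opening: 0.228
finger_force: 20.0
```

```bash
python3 st.py
```

```text
19.85 [ 0.5043 -0.159   0.1822] ang 88.64 [ 0.6  0.3 -1. ] [-0.078 -0.128 -0.008] 0.22757473050384236
```

Request:
play_rows(
  translation=[
    [0,0,0.00015],
    [0,0,0.00015],
    [0,0,0],
  ],
  delta_rot=[
    [0,0,2],
    [0,0,1.5],
    [0,0,0],
  ],
  grip=[-1,-1,-1],
)

```text
clock: 20.23
tool_pos: [0.5043, -0.1591, 0.182]
eef_rot: [0.737, 0.676, -0.0, 0.0]
contact_force: [-0.1, -0.2, -1.1]
opening: 0.228
finger_force: 20.0
```

```bash
python3 st.py
```

```text
20.225 [ 0.5043 -0.1591  0.182 ] ang 85.06 [-0.1 -0.2 -1.1] [-0.025 -0.077 -0.009] 0.2277791835919069
```

Request:
play_rows(
  translation=[
    [0,0,0.00015],
    [0,0,0.0001],
    [0,0,0],
  ],
  delta_rot=[
    [0,0,1.5],
    [0,0,1],
    [0,0,0],
  ],
  grip=[-1,-1,-1],
)

```text
clock: 20.6
tool_pos: [0.5043, -0.1591, 0.1817]
eef_rot: [0.752, 0.66, -0.0, 0.0]
contact_force: [-0.8, -0.1, -0.5]
opening: 0.224
finger_force: 20.0
```

```bash
python3 st.py
```

```text
20.6 [ 0.5043 -0.1591  0.1817] ang 82.56 [-0.8 -0.1 -0.5] [-0.063 -0.067  0.016] 0.22442134348417814
```

Request:
play_rows(
  translation=[
    [0,0,0.0001],
    [0,0,0.0001],
    [0,0,0],
  ],
  delta_rot=[
    [0,0,1],
    [0,0,1],
    [0,0,0],
  ],
  grip=[-1,-1,-1],
)

```text
clock: 20.98
tool_pos: [0.5043, -0.159, 0.1815]
eef_rot: [0.763, 0.646, -0.0, 0.0]
contact_force: [0.4, -0.0, -0.8]
opening: 0.227
finger_force: 20.0
```

```bash
python3 st.py
```

```text
20.975 [ 0.5043 -0.159   0.1815] ang 80.55 [ 0.4 -0.  -0.8] [-0.02  -0.051 -0.022] 0.2267520883594066
```

Request:
play_rows(
  translation=[
    [0,0,0.0001],
    [0,0,0.0001],
    [0,0,0],
  ],
  delta_rot=[
    [0,0,1],
    [0,0,1],
    [0,0,0],
  ],
  grip=[-1,-1,-1],
)

```text
clock: 21.35
tool_pos: [0.5046, -0.1588, 0.1814]
eef_rot: [0.774, 0.633, 0.0, 0.0]
contact_force: [1.5, 1.9, -0.8]
opening: 0.226
finger_force: 20.0
```

```bash
python3 st.py
```

```text
21.35 [ 0.5046 -0.1588  0.1814] ang 78.6 [ 1.5  1.9 -0.8] [ 0.153 -0.223  0.14 ] 0.2263762204653538
```

Request:
play_rows(
  translation=[
    [0,0,0.0001],
    [0,0,0.0001],
    [0,0,0],
  ],
  delta_rot=[
    [0,0,1],
    [0,0,1],
    [0,0,0],
  ],
  grip=[-1,-1,-1],
)

```text
clock: 21.72
tool_pos: [0.5046, -0.1588, 0.1814]
eef_rot: [0.785, 0.62, 0.0, 0.0]
contact_force: [-0.1, 1.4, 2.0]
opening: 0.229
finger_force: 20.6
```

```bash
python3 st.py
```

```text
21.725 [ 0.5046 -0.1588  0.1814] ang 76.63 [-0.1  1.4  2. ] [ 0.293 -0.141  0.642] 0.22941820969414214
```

Request:
play_rows(
  translation=[
    [0,0,0],
    [0,0,0],
  ],
  delta_rot=[
    [0,0,0.8],
    [0,0,0],
  ],
  grip=[-1,-1],
)

```text
clock: 21.98
tool_pos: [0.5046, -0.1589, 0.1813]
eef_rot: [0.789, 0.614, 0.0, 0.0]
contact_force: [1.5, 0.7, 4.0]
opening: 0.227
finger_force: 20.8
```

```bash
python3 st.py
```

```text
21.975 [ 0.5046 -0.1589  0.1813] ang 75.79 [1.5 0.7 4. ] [ 0.271 -0.23   0.649] 0.2270503697673018
```

A stop torque of 0.65 N·m at H≈59.6 mm, 55° from the gap, means the lid is home. Releasing and retreating.

Request:
play_rows(
  translation=[
    [0,0,0],
    [0,0,0],
    [0,0,0],
    [0,0,0],
    [0,0,0],
    [0,0,-0.01],
    [0,0,-0.02],
    [0,0,-0.03],
    [0,0,-0.02],
    [0,0,0],
    [0,0,0],
    [0,0,0],
  ],
  delta_rot=[
    [0,0,0],
    [0,0,0],
    [0,0,0],
    [0,0,0],
    [0,0,0],
    [0,0,0],
    [0,0,0],
    [0,0,0],
    [0,0,0],
    [0,0,0],
    [0,0,0],
    [0,0,0],
  ],
  grip=[-0.3,0,0.3,0.3,0.3,0.3,0.3,0.3,0.3,0.3,0.3,0.3],
)

```text
clock: 23.48
tool_pos: [0.5038, -0.159, 0.2603]
eef_rot: [0.789, 0.614, -0.001, -0.001]
contact_force: [0.7, 0.1, 0.7]
opening: 0.651
finger_force: 0.0
```

```bash
python3 st.py; python3 - <<'E'
from h import *
im=r.snapshot("wrist");sc=r.snapshot("scene");c=r.get_calibration("wrist")
z0=.0078+.0594+.082
a=np.radians(76.6+2)
for dx,dy in((.015,.01),(.015,-.01),(-.015,-.01),(-.015,.01)):
    p=np.array([.5043+dx*np.cos(a)-dy*np.sin(a),-.159+dx*np.sin(a)+dy*np.cos(a),z0]);q=proj(c,p);cv2.circle(im,(int(round(q[0])),int(round(q[1]))),2,(0,255,0),-1)
cv2.imwrite("pics/w4.png",cv2.hconcat([cv2.resize(im[100:340,190:430],(400,400)),cv2.resize(sc[200:340,130:270],(400,400))]))
E
```

```text
23.475 [ 0.5038 -0.159   0.2603] ang 75.77 [0.7 0.1 0.7] [-0.037 -0.056  0.027] 0.6508017237358602
```

View pics/w4.png

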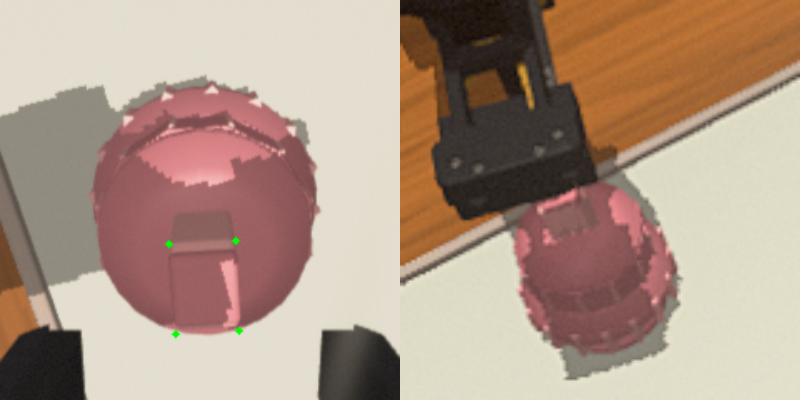

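The last picture shows the lid level on the jar. The finial is at about 78.5°, and its height fits the home projection marked by the green corners. The gripper is clear, so I'm handing in.

```bash
python3 -c "
from plant import r
print(r.finish_job())"
```

```text
the job is handed in; nothing more can be done
None
```

The job is handed in after about 23.5 s: the rose lid dropped into the thread start on backing, was screwed clockwise about 53° to the hard stop (its underside about 59.6 mm above the jar's base, home being 59.4), and was released, with nothing else on the tray knowingly touched.

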